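# Click the red stop collar onto the detent post

## Robot

A 6-joint arm with a two-finger parallel gripper is mounted at the origin on the work surface. World frame = base frame: x ahead of the robot, y to its left, z up, the work surface at z = 0. Lengths are in mm, angles in rad, forces in N, time in s.
With the tool pointing down it reaches from about 300 to 775 mm from the base axis. Payload 14.6 kg.
Tool frame: the origin (TCP) lies midway between the tips of the shut fingers; the grasp point (between the pads) lies 19 mm behind it; z points along the fingers, y is the direction in which the jaws open and shut (so a half turn about z gives the same grasp; the last joint's range is limited). The gripper opens to 94 mm and grips with 3 to 60 N. Pads are 16 mm wide; open, the fingers measure 119 mm over their backs; the gripper's body (75 mm by 177 mm) begins 78 mm behind the grasp point.
Start: joints at [-1.37, 0.3, 1.521, -0, 1.321, -0.067], TCP at [145.529, -530.387, 205.446] pointing down, gripper open.
Joint ranges: [-3.03, 3.03], [-0.79, 2.21], [0.23, 2.52], [-1.04, 4.18], [0, 3.07], [-2.55, 2.55]. Speed limits (rad/s): [2.22, 2.22, 2.57, 3.14, 3.14, 3.14].

## Interface

Orientations are given as [roll, pitch, yaw] about the fixed x, y, z axes, in that order (R = Rz(yaw) Ry(pitch) Rx(roll)).
In Python, from cell import manip gives the robot as it stands.
- The arm moves only by the tool play_rows, never from a script. Its argument "commands" is a list of rows, each an object of numbers: "x", "y", "z": the shift along the tool's x, y, z in m; "wx", "wy", "wz": the turn, a rotation vector about the tool's x, y, z in degrees; "grip": the opening, from 0 (shut) to 1 (fully open). In form: [{"x": .., "y": .., "z": .., "wx": .., "wy": .., "wz": .., "grip": ..}, ...]. A call has 1 to 20 rows; each row shifts and turns the commanded pose from where the row before left it, along the tool's axes as they then stand; what a row does not reach is not made up. A row lasts 1/8 s, in which the tool goes at most 62.5 mm and 10.7 degrees, less where a joint would pass 70% of its speed; a pose out of reach is approached as far as the arm can. A call is refused whole if a number of a shift passes 0.0625 or a number of a turn 10.7, either way. A call with a gripper value outside its range is refused whole. The fingers move at their own pace and stop on an object; "squeeze" is the grip in N (left out, the last holds). Time passes only in rows, so rows that do not move let the fingers close. It gives the time, the measured TCP pose, the force and the opening at its end, in the units of the state.
- manip.read_state(): the state, without advancing time (a new reading comes with each control period).
- manip.camera(name): name is "side" or "top" or "wrist"; returns (picture, depth): 480x640x3 uint8, red, green, blue; 480x640 float32, mm along the optical axis (not along the pixel's ray), 0 where there is no reading.
- manip.camera_info(name): a dict with "intrinsics" (3x3 intrinsics, pixels), "k1" (the pictures are not rectified: a ray, as slopes to the right and down, at radius r is drawn at 1 + k1 r^2 times it, then the intrinsics apply), "camera_from_world" (4x4, takes a point from world to camera coordinates); the wrist camera has in their place "tool_from_camera" (4x4, takes a point from camera to tool coordinates, whose origin is the TCP and whose axes are the flange's). Camera axes: x right, y up, looking along -z (the intrinsics and any distortion apply to the point x, -y, -z); pixel columns grow to the right and rows downward; lengths in mm; the calibration is good to about 2 mm. A picture is of the moment at which its call begins: read the wrist's pose just before it. camera_info takes no time and is no camera call.
- manip.sign_off(): hands the job in, once; it reports no verdict.
The state is a dict: "clock": time; "joints": joint angles; "qd": joint speeds; "effort": joint torques, N m; "eef_pos": TCP position; "eef_rot": TCP orientation; "wrist_force": force on the tool from outside, world axes, zero at the start; "moment": the same for the moment, N m; "finger_gap": finger opening in mm.
Only numpy, scipy, OpenCV 4.12 (cv2) and the standard library are available. Lean on these libraries where they do the work, as an engineer would, in place of code of your own. Each camera call takes 0.05 s, during which the arm holds its last target.

## Task

Take the red stop collar with the yellow band from the rubber tray and slide it down over the steel detent post until its inner groove clicks onto the two sprung balls. Push gently, feel for the click, stop at it and let go only when it has settled in the click, leaving it there: do not shove the collar on down the rod past the balls, and leave the other things on the bench where they are.

Things in the scene. Friction and masses are not known exactly. Their poses are not given: they have to be found in the camera images.
- post: Detent post: grey square foot 110 x 110 x 20 mm, fixed to the bench, with an upright steel rod, 22 mm diameter, in its middle. Origin: underside of the foot on the rod's axis; z up along the rod. Two brass balls (12 mm diameter) stick out 4.5 mm from the rod at its +x and -x sides, both at one height, set for this job anywhere from 107 to 141 mm above the origin; that height is not measured.
- rod_tip (a point): Top of the post's rod, on its axis, 161 mm above the bench. The rod has its full 22 mm diameter up to 153 mm; above that a cone narrows to a 10 mm wide tip. Black slots in its sides show the span in which the balls can be set.
- ball_a (a joint): How far the ball on the post's +x side is pressed into the rod: 0 m = fully out, about 0.0035 while the collar's bore rides over it. Its spring pushes 4.4 N when out, 7.2 N at 0.0035. Going down, the collar's mouth meets the balls when its centre is 38 mm above them; over the next 4 to 6 mm the push rises to roughly 7 to 14 N, then the bore slides on with 0 to 4 N.
- ball_b (a joint): The same for the ball on the post's -x side. From 7 mm above the balls the groove draws the collar down by itself, pulling with some 6 to 10 N (the click); the balls are fully out while the collar's centre is within 1.5 mm of their height. Pushing on from there, the resistance rises again, to 4 N and more within 2 mm, until the balls are pressed in and the click is lost (the groove's far flank). Its own weight cannot move the collar out of the click.
- collar_center (a point): Centre of the red stop collar (half-way up, on its axis, z along it): plastic tube with a yellow band round its middle, outer diameter 44 mm, 72 mm long, about 0.14 kg, the same both ways up, standing upright on the tray. Bore 24 mm, mouths widened to 32 mm by a 4 mm bevel. Inside, a groove 34 mm wide with 45 degree flanks, from 7.5 mm above to 7.5 mm below the centre.
- tray: Black rubber tray, 100 (x) x 300 (y) x 12 mm, fixed to the bench, on which the red collar and two spacers stand in a row along the tray's y at a pitch of 95 mm. Origin at the middle of its underside; z up.
- blue_spacer: Plain blue plastic tube, 44 mm outer diameter, 72 mm tall, on the tray; not to be used. Origin at the centre of its underside.
- black_spacer: Plain black plastic tube, 44 mm outer diameter, 72 mm tall, on the tray; not to be used. Origin at the centre of its underside.
- screwdriver: Red screwdriver lying on the bench nearer the robot; leave alone.
- wrench: Steel wrench lying on the bench beyond the tray; leave alone.
- jar: Glass jar with a yellow lid, 64 mm diameter, 80 mm tall; leave alone.
- mug: Blue mug, 80 mm diameter, 90 mm tall; leave alone.
- tape_measure: Yellow tape measure, 70 x 35 x 60 mm, standing on the bench; leave alone.
Mind the look-alikes: they are no part of the job. Leave any turquoise look-alike of the part that bears collar_center alone. Leave any pink look-alike of the post alone.

How it is judged:
By the outcome, as a careful person would: the job done as asked, in the order asked, and still so for the second after the job is handed in, with the robot touching nothing.
It also fails if it takes over 64 s, if anything falls off the work surface, if the arm or the gripper's body presses on something with over 40 N, if the wrist force passes 120 N, or if a joint passes its speed limit or range.

## Working session

There is one attempt and no reset: what is moved stays moved. The work goes in short steps, Python scripts to look and compute and a tool call to move; the robot and the scene stay as the last step left them, time stands still between calls to the robot, and variables do not carry over. Pictures are saved under pics/ and viewed, and the job is handed in when it is done.

Besides the shell and the picture viewer there is one more tool, called after ">>>" as name(argument=value, ...), one argument or row to a line, values as JSON. play_rows: Moves the arm, as the interface text tells. Its arguments: {"type":"object","properties":{"commands":{"type":"array"},"squeeze":{"type":"number"}},"required":["commands"]}

```bash
ls; mkdir -p pics; python3 - <<'E'
from cell import manip
import cv2,numpy as np
print(manip.read_state())
for n in ("side","top","wrist"):
    p,d=manip.camera(n); cv2.imwrite(f"pics/{n}0.png",p[:,:,::-1]); np.save(f"pics/{n}0.npy",d); np.save(f"pics/{n}0rgb.npy",p); print(n,manip.camera_info(n))
E
```

```text
pics
{'clock': 0.0, 'joints': array([-1.36955324e+00,  3.00449385e-01,  1.52162021e+00,  2.44607976e-05,
        1.32069952e+00, -6.66157535e-02]), 'qd': array([ 0.00014093, -0.00049632, -0.00027911, -0.00078608, -0.00086967,
        0.00042497]), 'effort': array([-2.85621798e-03, -5.31816173e+01, -3.52744102e+01,  7.07436260e-02,
        2.43473402e-02, -5.43537840e-05]), 'eef_pos': array([ 145.50616137, -530.11455669,  204.88169052]), 'eef_rot': array([-3.14042038e+00, -1.01952956e-04,  2.67852715e-01]), 'wrist_force': array([ 0.18882941,  0.25426156, -0.13475136]), 'moment': array([-0.04484821,  0.05349493, -0.00951801]), 'finger_gap': 94.19983710360874}
side {'intrinsics': array([[457.95189663,   0.        , 322.37853212],
       [  0.        , 457.95189663, 239.5337857 ],
       [  0.        ,   0.        ,   1.        ]]), 'k1': -0.034969390880965845, 'camera_from_world': array([[-9.81759136e-01, -1.89439670e-01,  1.61743640e-02,
         5.43360662e+02],
       [ 1.10201734e-01, -4.97657289e-01,  8.60344582e-01,
        -2.01432266e+02],
       [-1.54934104e-01,  8.46433597e-0
[... 562 characters left out ...]
e-02,  9.88336648e-01,
        -9.83568861e+02],
       [ 0.00000000e+00,  0.00000000e+00,  0.00000000e+00,
         1.00000000e+00]])}
wrist {'intrinsics': array([[432.73201537,   0.        , 317.30904573],
       [  0.        , 432.73201537, 235.45410891],
       [  0.        ,   0.        ,   1.        ]]), 'k1': -0.0752818186622565, 'tool_from_camera': array([[-1.81686113e-05,  9.57547478e-01,  2.88275609e-01,
         8.52011316e+01],
       [ 9.99999774e-01,  2.10925514e-04, -6.37593266e-04,
         7.67003549e-01],
       [-6.71330504e-04,  2.88275532e-01, -9.57547266e-01,
        -1.79428803e+02],
       [ 0.00000000e+00,  0.00000000e+00,  0.00000000e+00,
         1.00000000e+00]])}
```

View pics/side0.png

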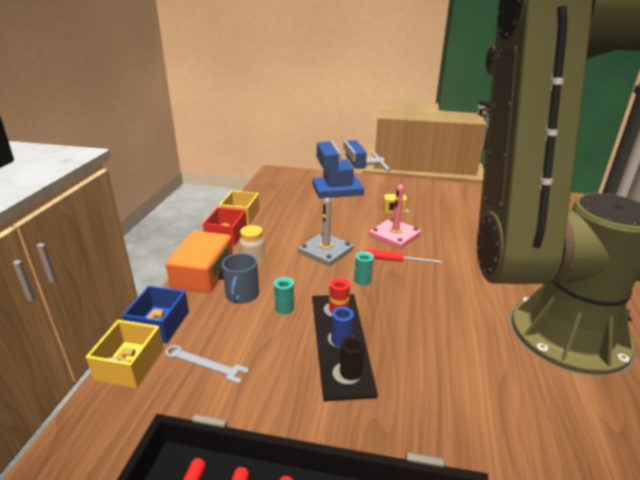

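View pics/top0.png

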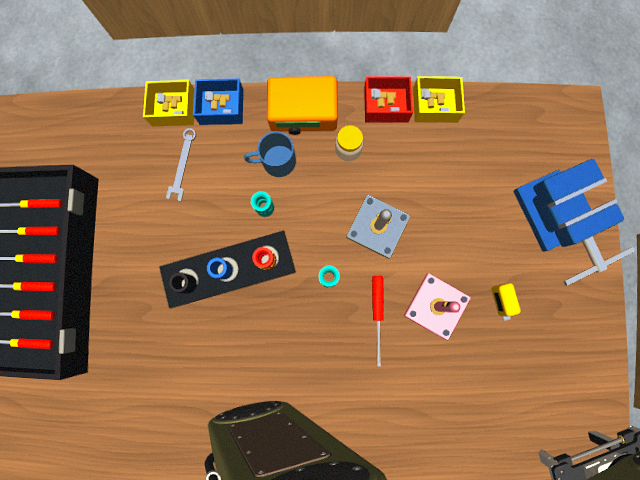

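View pics/wrist0.png

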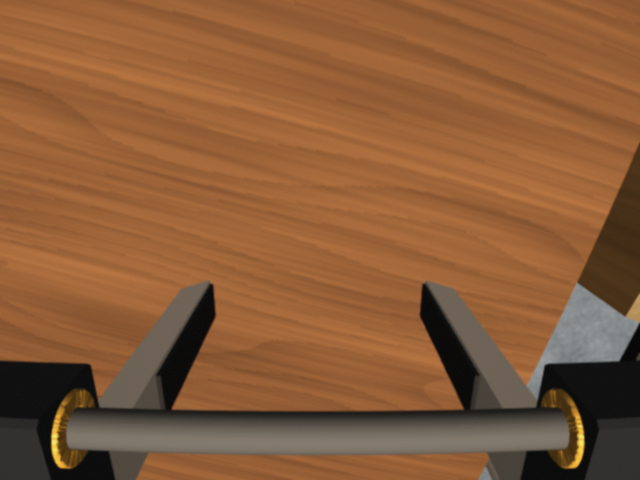

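```bash
cat > h.py <<'E'
import numpy as np,cv2
from cell import manip
def ray(n,u,v,T=None):
    i=manip.camera_info(n);K=i["intrinsics"];k=i["k1"]
    a=np.array([(u-K[0,2])/K[0,0],(v-K[1,2])/K[1,1]]);s=a.copy()
    for _ in range(20): s=a/(1+k*(s@s))
    d=np.array([s[0],-s[1],-1.])
    if n=="wrist": M=T@i["tool_from_camera"]
    else: M=np.linalg.inv(i["camera_from_world"])
    return M[:3,3],M[:3,:3]@d
def onz(n,u,v,z,T=None):
    o,d=ray(n,u,v,T); return o+d*(z-o[2])/d[2]
def proj(n,P,T=None):
    i=manip.camera_info(n);K=i["intrinsics"]
    M=np.linalg.inv(T@i["tool_from_camera"]) if n=="wrist" else i["camera_from_world"]
    c=M[:3,:3]@np.array(P,float)+M[:3,3]; s=np.array([c[0],-c[1]])/-c[2]; s=s*(1+i["k1"]*(s@s))
    return K[0,0]*s[0]+K[0,2],K[1,1]*s[1]+K[1,2]
def toolT(st):
    from scipy.spatial.transform import Rotation as R
    T=np.eye(4);T[:3,:3]=R.from_euler('xyz',st["eef_rot"]).as_matrix();T[:3,3]=st["eef_pos"];return T
E
python3 - <<'E'
from h import *
im=cv2.imread("pics/top0.png"); a=cv2.resize(im[180:320,230:480],None,fx=3.2,fy=3.2,interpolation=cv2.INTER_CUBIC)
cv2.imwrite("pics/c1.png",a)
im2=cv2.imread("pics/side0.png"); a=cv2.resize(im2[180:320,260:430],None,fx=4,fy=4,interpolation=cv2.INTER_CUBIC)
cv2.imwrite("pics/c2.png",a)
E
```

```text
(no output)
```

View pics/c1.png

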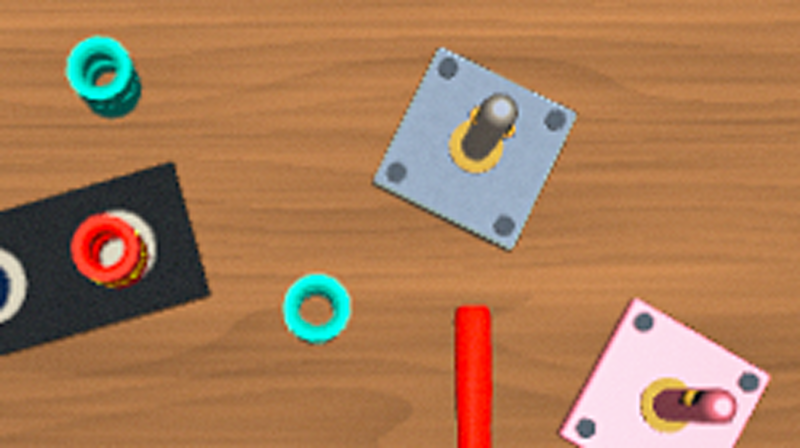

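View pics/c2.png

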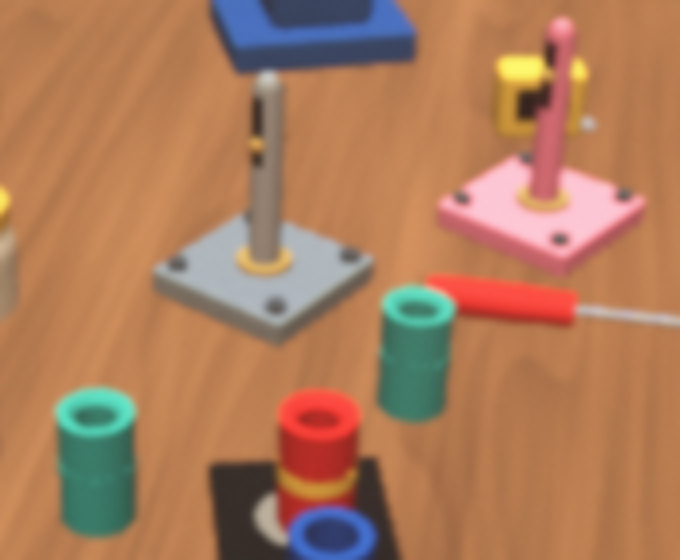

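```bash
python3 - <<'E'
from h import *
im=cv2.imread("pics/top0.png"); hsv=cv2.cvtColor(im,cv2.COLOR_BGR2HSV)
def mask(h,n,lo,hi,roi):
    m=cv2.inRange(h,lo,hi); z=np.zeros_like(m); x0,y0,x1,y1=roi; z[y0:y1,x0:x1]=m[y0:y1,x0:x1]; return z
red=mask(hsv,0,(0,150,200),(6,255,255),(245,235,285,275))|mask(hsv,0,(174,150,200),(180,255,255),(245,235,285,275))
c=max(cv2.findContours(red,0,2)[0],key=cv2.contourArea); e=cv2.fitEllipse(cv2.convexHull(c)); print("red",e, onz("top",*e[0],84))
for off in((22,0),(0,22)): print(np.subtract(proj("top",onz("top",*e[0],84)+np.array([*off,0])),e[0]))
C=onz("top",*e[0],84)
print("side proj of collar top",proj("side",C), "base",proj("top",[C[0],C[1],12]))
h2=cv2.cvtColor(cv2.imread("pics/side0.png"),cv2.COLOR_BGR2HSV)
# tip
t=(230+500/3.2,180+106/3.2); s=(260+267/4,180+75/4)
T=onz("top",*t,161); print("tip top",T,"-> side",proj("side",T),"seen",s,"side@161",onz("side",*s,161))
print("tip foot proj top",proj("top",[T[0],T[1],20]),"seen",(230+475/3.2,180+150/3.2), "side",proj("side",[T[0],T[1],20]),"seen",(260+263/4,180+259/4))
# foot corners top z=20
cc=[(439,48),(577,115),(511,250),(373,183)]
P=[onz("top",230+a/3.2,180+b/3.2,20) for a,b in cc]; P=np.array(P);print(P.round(1),P.mean(0)); 
for i in range(4):
  d=P[(i+1)%4]-P[i]; print(np.hypot(*d[:2]),np.degrees(np.arctan2(d[1],d[0])))
d=np.load("pics/top0.npy");print(d[257,258:270])
# tray direction: blue/black
for nm,p in (("blk",(182,281)),("blu",(218,268))): print(nm,onz("top",*p,84))
im=cv2.imread("pics/top0.png")[205:250,365:405]; cv2.imwrite("pics/c3.png",cv2.resize(im,None,fx=12,fy=12,interpolation=cv2.INTER_CUBIC))
im=cv2.imread("pics/side0.png")[190:255,300:350]; cv2.imwrite("pics/c4.png",cv2.resize(im,None,fx=9,fy=9,interpolation=cv2.INTER_CUBIC))
E
```

```text
red ((262.5074157714844, 256.9914245605469), (20.16083526611328, 20.86969757080078), 85.67872619628906) [507.84044616  41.21925526  84.        ]
[  0.12612745 -10.36280792]
[-10.36203724   0.04542953]
side proj of collar top (np.float64(340.0300656584473), np.float64(282.68509512605345)) base (np.float64(266.77257481166487), np.float64(260.06557054675795))
tip top [ 585.12920999 -211.28690718  161.        ] -> side (np.float64(326.85142260889535), np.float64(198.15333307502183)) seen (326.75, 198.75) side@161 [ 584.73921749 -207.72982895  161.        ]
tip foot proj top (np.float64(378.2229245533553), np.float64(224.9574575927954)) seen (378.4375, 226.875) side (np.float64(325.7622222894886), np.float64(244.87007853311772)) seen (325.75, 244.75)
[[ 654.7 -187.8   20. ]
 [ 605.4 -284.9   20. ]
 [ 509.7 -235.2   20. ]
 [ 557.7 -139.3   20. ]] [ 581.88107798 -211.81241862   20.        ]
108.8662362500795 -116.91434177774524
107.7945958903757 152.56103399765558
107.27490781142258 63.415516528700316
108.40936194105016 -26.5940043407683
[1000.3079  1021.5409  1027.6565  1037.3292  1046.8796  1051.5249
 1046.9939  1051.5293  1049.1243  1049.0901   981.59186  976.5275 ]
blk [457.31520534 212.65231571  84.        ]
blu [484.84496686 135.67503889  84.        ]
```

View pics/c3.png

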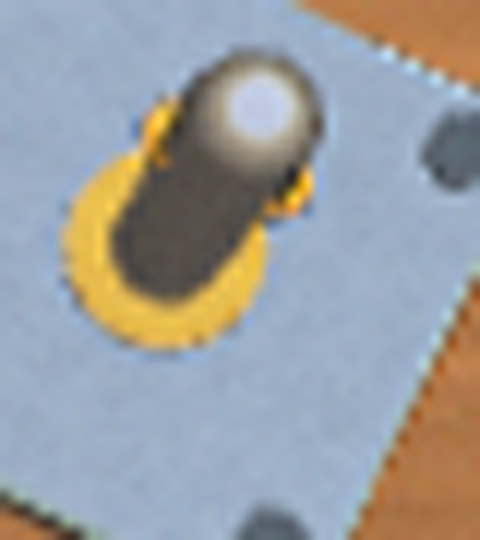

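View pics/c4.png

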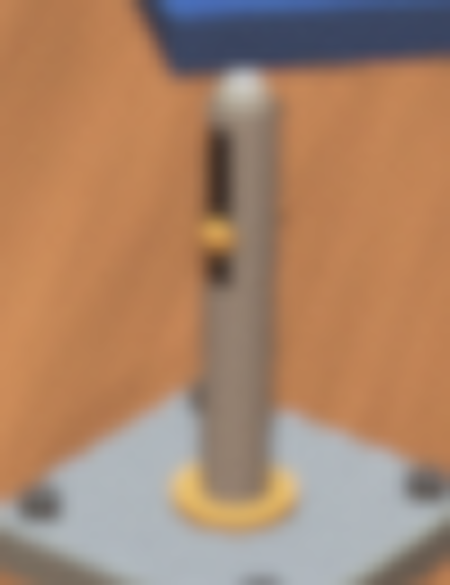

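```bash
python3 - <<'E'
from h import *
for ax in ((584.5,-210.5),(583,-211)):
 for r in (10,13):
  for z in (105,115,120,125,130,135,140):
   d=np.array([.448,.894])
   print(ax,r,z,np.round(proj("side",[ax[0]+r*d[0],ax[1]+r*d[1],z]),1),np.round(proj("top",[ax[0]+r*d[0],ax[1]+r*d[1],z]),1))
E
```

```text
(584.5, -210.5) 10 105 [324.3 218.9] [378.1 216.4]
(584.5, -210.5) 10 115 [324.4 215.5] [378.6 215.6]
(584.5, -210.5) 10 120 [324.4 213.8] [378.9 215.1]
(584.5, -210.5) 10 125 [324.4 212.1] [379.2 214.6]
(584.5, -210.5) 10 130 [324.5 210.4] [379.4 214.2]
(584.5, -210.5) 10 135 [324.5 208.7] [379.7 213.7]
(584.5, -210.5) 10 140 [324.5 207. ] [380.  213.3]
(584.5, -210.5) 13 105 [323.6 219.3] [376.8 215.8]
(584.5, -210.5) 13 115 [323.7 215.9] [377.3 214.9]
(584.5, -210.5) 13 120 [323.7 214.2] [377.6 214.5]
(584.5, -210.5) 13 125 [323.7 212.5] [377.8 214. ]
(584.5, -210.5) 13 130 [323.8 210.8] [378.1 213.5]
(584.5, -210.5) 13 135 [323.8 209.1] [378.4 213.1]
(584.5, -210.5) 13 140 [323.8 207.4] [378.7 212.6]
(583, -211) 10 105 [324.9 218.9] [378.3 217.1]
(583, -211) 10 115 [325.  215.5] [378.9 216.3]
(583, -211) 10 120 [325.  213.8] [379.2 215.8]
(583, -211) 10 125 [325.  212.1] [379.4 215.4]
(583, -211) 10 130 [325.1 210.4] [379.7 214.9]
(583, -211) 10 135 [325.1 208.7] [380.  214.5]
(583, -211) 10 140 [325.1 206.9] [380.3 214. ]
(583, -211) 13 105 [324.2 219.3] [377.  216.5]
(583, -211) 13 115 [324.3 215.9] [377.6 215.6]
(583, -211) 13 120 [324.3 214.2] [377.8 215.2]
(583, -211) 13 125 [324.3 212.5] [378.1 214.7]
(583, -211) 13 130 [324.4 210.8] [378.4 214.3]
(583, -211) 13 135 [324.4 209.1] [378.7 213.8]
(583, -211) 13 140 [324.4 207.3] [378.9 213.3]
```

>>> play_rows(
  commands=[
    {"wz": -10.1,"z": -0.003},
    {"wz": -10.1,"z": -0.003},
    {"wz": -10.1,"z": -0.003},
    {"wz": -10.1,"z": -0.003},
    {"wz": -10.1,"z": -0.003},
    {"wz": -10.1,"z": -0.003},
    {"wz": -10.1,"z": -0.003},
    {"wz": -10.2},
    {"wz": -10.2},
    {},
  ],
)

```text
$.commands[0]: bad value
```

>>> play_rows(
  commands=[
    {"x": 0.037,"y": 0.0425},
    {"x": 0.037,"y": 0.0425},
    {"x": 0.037,"y": 0.0425},
    {"x": 0.037,"y": 0.0425},
    {"x": 0.037,"y": 0.0425},
    {"x": 0.037,"y": 0.0425},
    {"x": 0.037,"y": 0.0425},
    {"x": 0.037,"y": 0.0425},
    {"x": 0.037,"y": 0.0425},
    {"x": 0.037,"y": 0.0425},
    {"x": 0.037,"y": 0.0425},
    {"x": 0.037,"y": 0.0425},
    {},
    {},
    {},
  ],
)

```text
$.commands[0]: bad value
```

```bash
python3 - <<'E'
from h import *
s=manip.read_state();print(s["clock"],s["eef_pos"],s["eef_rot"],s["wrist_force"])
p,d=manip.camera("wrist");cv2.imwrite("pics/w1.png",p[:,:,::-1])
T=toolT(s);print(proj("wrist",[507.8,41.2,84],T))
E
```

```text
0.15 [ 145.49057298 -530.21398808  205.04828464] [-3.14078674e+00 -4.01942966e-05  2.67785839e-01] [0.69959872 0.09311646 0.15713944]
(np.float64(528.4823311391818), np.float64(459.7428865691156))
```

View pics/w1.png

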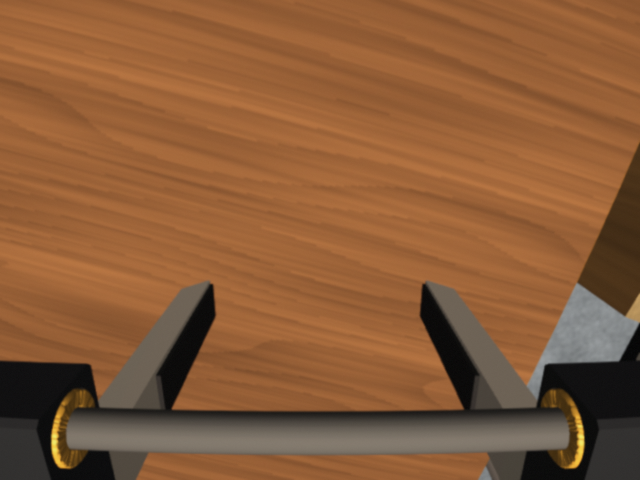

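>>> play_rows(
  commands=[
    {"x": 0,"y": 0,"z": -0.003,"wx": 0,"wy": 0,"wz": -10.1,"grip": 1},
    {"x": 0,"y": 0,"z": -0.003,"wx": 0,"wy": 0,"wz": -10.1,"grip": 1},
    {"x": 0,"y": 0,"z": -0.003,"wx": 0,"wy": 0,"wz": -10.1,"grip": 1},
    {"x": 0,"y": 0,"z": -0.003,"wx": 0,"wy": 0,"wz": -10.1,"grip": 1},
    {"x": 0,"y": 0,"z": -0.003,"wx": 0,"wy": 0,"wz": -10.1,"grip": 1},
    {"x": 0,"y": 0,"z": -0.003,"wx": 0,"wy": 0,"wz": -10.1,"grip": 1},
    {"x": 0,"y": 0,"z": -0.003,"wx": 0,"wy": 0,"wz": -10.1,"grip": 1},
    {"x": 0,"y": 0,"z": -0.003,"wx": 0,"wy": 0,"wz": -10.2,"grip": 1},
    {"x": 0,"y": 0,"z": 0,"wx": 0,"wy": 0,"wz": -10.2,"grip": 1},
    {"x": 0,"y": 0,"z": 0,"wx": 0,"wy": 0,"wz": 0,"grip": 1},
  ],
)

```text
clock: 1.45
eef_pos: [145.5, -530.3, 229.3]
eef_rot: [3.142, -0.0, 1.857]
wrist_force: [-0.7, -0.9, -0.2]
finger_gap: 94.2
```

>>> play_rows(
  commands=[
    {"x": 0.037,"y": 0.0425,"z": 0,"wx": 0,"wy": 0,"wz": 0,"grip": 1},
    {"x": 0.037,"y": 0.0425,"z": 0,"wx": 0,"wy": 0,"wz": 0,"grip": 1},
    {"x": 0.037,"y": 0.0425,"z": 0,"wx": 0,"wy": 0,"wz": 0,"grip": 1},
    {"x": 0.037,"y": 0.0425,"z": 0,"wx": 0,"wy": 0,"wz": 0,"grip": 1},
    {"x": 0.037,"y": 0.0425,"z": 0,"wx": 0,"wy": 0,"wz": 0,"grip": 1},
    {"x": 0.037,"y": 0.0425,"z": 0,"wx": 0,"wy": 0,"wz": 0,"grip": 1},
    {"x": 0.037,"y": 0.0425,"z": 0,"wx": 0,"wy": 0,"wz": 0,"grip": 1},
    {"x": 0.037,"y": 0.0425,"z": 0,"wx": 0,"wy": 0,"wz": 0,"grip": 1},
    {"x": 0.037,"y": 0.0425,"z": 0,"wx": 0,"wy": 0,"wz": 0,"grip": 1},
    {"x": 0.037,"y": 0.0425,"z": 0,"wx": 0,"wy": 0,"wz": 0,"grip": 1},
    {"x": 0.037,"y": 0.0425,"z": 0,"wx": 0,"wy": 0,"wz": 0,"grip": 1},
    {"x": 0.037,"y": 0.0425,"z": 0,"wx": 0,"wy": 0,"wz": 0,"grip": 1},
    {"x": 0,"y": 0,"z": 0,"wx": 0,"wy": 0,"wz": 0,"grip": 1},
    {"x": 0,"y": 0,"z": 0,"wx": 0,"wy": 0,"wz": 0,"grip": 1},
  ],
)

```text
clock: 3.2
eef_pos: [508.6, 39.5, 229.2]
eef_rot: [-3.141, -0.0, 1.855]
wrist_force: [-0.2, -0.4, -0.4]
finger_gap: 94.0
```

```bash
python3 - <<'E'
from h import *
s=manip.read_state();print(s["clock"],s["eef_pos"],s["eef_rot"],s["wrist_force"])
p,d=manip.camera("wrist");b=p[:,:,::-1].copy();cv2.imwrite("pics/w1b.png",b)
T=toolT(s);print(proj("wrist",[507.8,41.2,84],T))
h=cv2.cvtColor(b,cv2.COLOR_BGR2HSV);m=cv2.inRange(h,(0,150,120),(8,255,255))|cv2.inRange(h,(172,150,120),(180,255,255))
for c in cv2.findContours(m,0,2)[0]:
  if cv2.contourArea(c)>300: print(cv2.contourArea(c),cv2.boundingRect(c))
E
```

```text
3.2 [508.61968745  39.46362281 229.20726477] [-3.14090695e+00 -2.52509785e-05  1.85543455e+00] [-0.17596301 -0.41985766 -0.35618784]
(np.float64(316.0526661665148), np.float64(215.32615471876932))
981.5 (174, 383, 53, 28)
2587.0 (290, 183, 58, 62)
```

View pics/w1b.png

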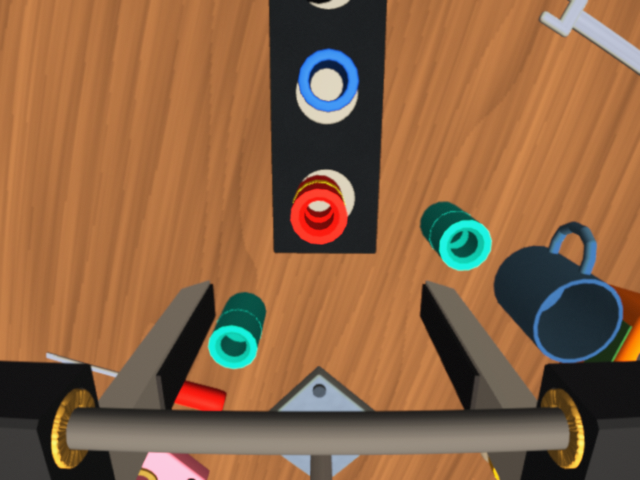

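```bash
python3 - <<'E'
from h import *
s=manip.read_state();T=toolT(s)
b=cv2.imread("pics/w1b.png");h=cv2.cvtColor(b,cv2.COLOR_BGR2HSV);m=cv2.inRange(h,(0,150,190),(8,255,255))|cv2.inRange(h,(172,150,190),(180,255,255))
m[:180]=0;m[260:]=0
c=max(cv2.findContours(m,0,2)[0],key=cv2.contourArea);print(cv2.boundingRect(c))
e=cv2.fitEllipse(cv2.convexHull(c));print(e)
P=onz("wrist",*e[0],84,T);print(P, (np.linalg.inv(T)@np.r_[P,1])[:3])
cv2.imwrite("pics/w1c.png",cv2.resize(b[150:270,260:380],None,fx=4,fy=4))
E
```

```text
(291, 189, 57, 55)
((318.4915771484375, 216.0131072998047), (55.161598205566406, 56.604469299316406), 96.37355041503906)
[509.79639855  40.73322313  84.        ] [  1.29079513   1.68705859 145.42075178]
```

View pics/w1c.png

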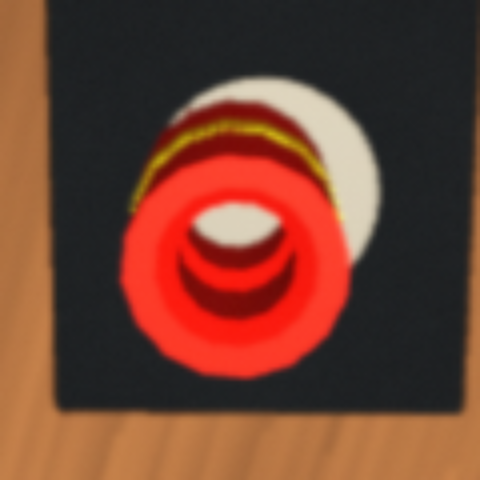

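>>> play_rows(
  commands=[
    {"x": 0.0015,"y": 0.001,"z": 0.03,"wx": 0,"wy": 0,"wz": 0,"grip": 1},
    {"x": 0,"y": 0,"z": 0.04,"wx": 0,"wy": 0,"wz": 0,"grip": 1},
    {"x": 0,"y": 0,"z": 0.04,"wx": 0,"wy": 0,"wz": 0,"grip": 1},
    {"x": 0,"y": 0,"z": 0.04,"wx": 0,"wy": 0,"wz": 0,"grip": 1},
    {"x": 0,"y": 0,"z": 0.03,"wx": 0,"wy": 0,"wz": 0,"grip": 1},
    {"x": 0,"y": 0,"z": 0.018,"wx": 0,"wy": 0,"wz": 0,"grip": 1},
    {"x": 0,"y": 0,"z": 0,"wx": 0,"wy": 0,"wz": 0,"grip": 1},
    {"x": 0,"y": 0,"z": 0,"wx": 0,"wy": 0,"wz": 0,"grip": 1},
  ],
  squeeze=30,
)

```text
clock: 4.25
eef_pos: [509.9, 40.9, 32.5]
eef_rot: [3.14, 0.0, 1.856]
wrist_force: [-0.2, -0.2, 0.6]
finger_gap: 94.0
```

>>> play_rows(
  commands=[
    {"x": 0,"y": 0,"z": 0,"wx": 0,"wy": 0,"wz": 0,"grip": 0.6},
    {"x": 0,"y": 0,"z": 0,"wx": 0,"wy": 0,"wz": 0,"grip": 0.5},
    {"x": 0,"y": 0,"z": 0,"wx": 0,"wy": 0,"wz": 0,"grip": 0},
    {"x": 0,"y": 0,"z": 0,"wx": 0,"wy": 0,"wz": 0,"grip": 0},
    {"x": 0,"y": 0,"z": 0,"wx": 0,"wy": 0,"wz": 0,"grip": 0},
    {"x": 0,"y": 0,"z": 0,"wx": 0,"wy": 0,"wz": 0,"grip": 0},
    {"x": 0,"y": 0,"z": 0,"wx": 0,"wy": 0,"wz": 0,"grip": 0},
  ],
)

```text
clock: 5.12
eef_pos: [509.5, 41.5, 31.4]
eef_rot: [-3.142, -0.0, 1.858]
wrist_force: [-0.6, -0.4, -0.2]
finger_gap: 42.8
```

>>> play_rows(
  commands=[
    {"x": 0,"y": 0,"z": -0.01,"wx": 0,"wy": 0,"wz": 0,"grip": 0},
    {"x": 0,"y": 0,"z": -0.03,"wx": 0,"wy": 0,"wz": 0,"grip": 0},
    {"x": 0,"y": 0,"z": -0.04,"wx": 0,"wy": 0,"wz": 0,"grip": 0},
    {"x": 0,"y": 0,"z": -0.04,"wx": 0,"wy": 0,"wz": 0,"grip": 0},
    {"x": 0,"y": 0,"z": -0.04,"wx": 0,"wy": 0,"wz": 0,"grip": 0},
    {"x": 0,"y": 0,"z": -0.04,"wx": 0,"wy": 0,"wz": 0,"grip": 0},
    {"x": 0,"y": 0,"z": -0.03,"wx": 0,"wy": 0,"wz": 0,"grip": 0},
    {"x": 0,"y": 0,"z": 0,"wx": 0,"wy": 0,"wz": 0,"grip": 0},
    {"x": 0,"y": 0,"z": 0,"wx": 0,"wy": 0,"wz": 0,"grip": 0},
  ],
)

```text
clock: 6.25
eef_pos: [509.0, 41.5, 260.3]
eef_rot: [-3.14, -0.0, 1.858]
wrist_force: [0.1, -1.1, -2.3]
finger_gap: 42.9
```

```bash
python3 - <<'E'
from h import *
s=manip.read_state();print(s["clock"],s["eef_pos"],s["eef_rot"],s["wrist_force"],s["finger_gap"])
p,d=manip.camera("wrist");b=p[:,:,::-1].copy();cv2.imwrite("pics/w2.png",b)
T=toolT(s)
# expected collar top centre / bottom in wrist
for z in(16.8+36,16.8-36): print(proj("wrist",(T@np.array([0,0,-z,1]))[:3],T))
E
```

```text
6.25 [509.03675733  41.52463657 260.25340283] [-3.14002791e+00 -4.26086396e-04  1.85781997e+00] [ 0.07746132 -1.08710555 -2.30430495] 42.93241446961962
(np.float64(315.5066337089845), np.float64(364.28585972767314))
(np.float64(315.9625122602064), np.float64(281.3391592661325))
```

View pics/w2.png

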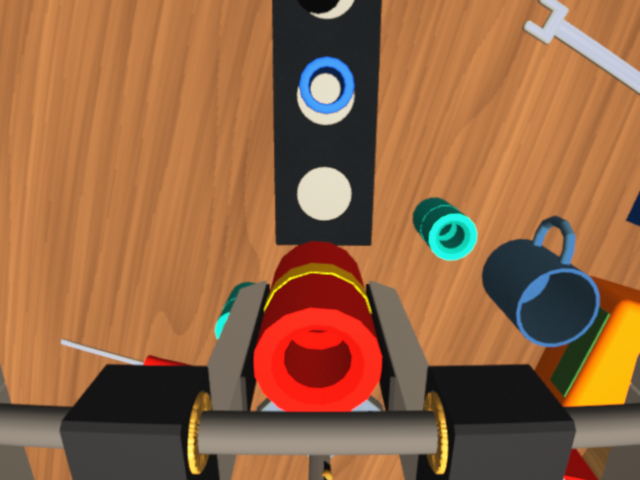

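>>> play_rows(
  commands=[
    {"x": -0.02,"y": 0,"z": 0,"wx": 0,"wy": 0,"wz": 0,"grip": 0},
    {"x": -0.04,"y": 0,"z": 0,"wx": 0,"wy": 0,"wz": 0,"grip": 0},
    {"x": -0.04,"y": 0,"z": 0,"wx": 0,"wy": 0,"wz": 0,"grip": 0},
    {"x": -0.04,"y": 0,"z": 0,"wx": 0,"wy": 0,"wz": 0,"grip": 0},
    {"x": -0.04,"y": 0,"z": 0,"wx": 0,"wy": 0,"wz": 0,"grip": 0},
    {"x": -0.04,"y": 0,"z": 0,"wx": 0,"wy": 0,"wz": 0,"grip": 0},
    {"x": -0.04,"y": 0,"z": 0,"wx": 0,"wy": 0,"wz": 0,"grip": 0},
    {"x": -0.04,"y": 0,"z": 0,"wx": 0,"wy": 0,"wz": 0,"grip": 0},
    {"x": -0.018,"y": 0,"z": 0,"wx": 0,"wy": 0,"wz": 0,"grip": 0},
    {"x": 0,"y": 0,"z": 0,"wx": 0,"wy": 0,"wz": 0,"grip": 0},
    {"x": 0,"y": 0,"z": 0,"wx": 0,"wy": 0,"wz": 0,"grip": 0},
  ],
)

```text
clock: 7.68
eef_pos: [599.3, -263.2, 261.0]
eef_rot: [-3.141, -0.001, 1.858]
wrist_force: [0.6, -0.0, -1.5]
finger_gap: 42.9
```

```bash
python3 - <<'E'
from h import *
s=manip.read_state();print(s["clock"],s["eef_pos"],s["eef_rot"],s["wrist_force"],s["finger_gap"])
p,d=manip.camera("wrist");b=p[:,:,::-1].copy();cv2.imwrite("pics/w3.png",b)
p,d=manip.camera("side");b=p[:,:,::-1].copy();cv2.imwrite("pics/s3.png",b)
cv2.imwrite("pics/s3c.png",cv2.resize(b[100:260,230:430],None,fx=3.5,fy=3.5,interpolation=cv2.INTER_CUBIC))
np.save("T3.npy",toolT(s));T=toolT(s)
print(proj("wrist",[584.5,-210.5,161],T),proj("wrist",[584.5,-210.5,20],T))
E
```

```text
7.675 [ 599.26219761 -263.20123647  260.95673318] [-3.14105750e+00 -6.53126723e-04  1.85794025e+00] [ 5.64992521e-01 -9.38512724e-05 -1.45715744e+00] 42.87986996052812
(np.float64(317.4471935928501), np.float64(152.61228183105834)) (np.float64(317.36264293927536), np.float64(137.1301212557721))
```

View pics/w3.png

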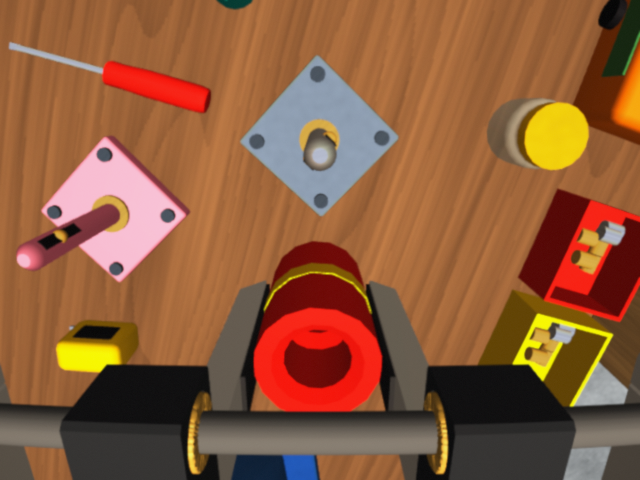

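View pics/s3c.png

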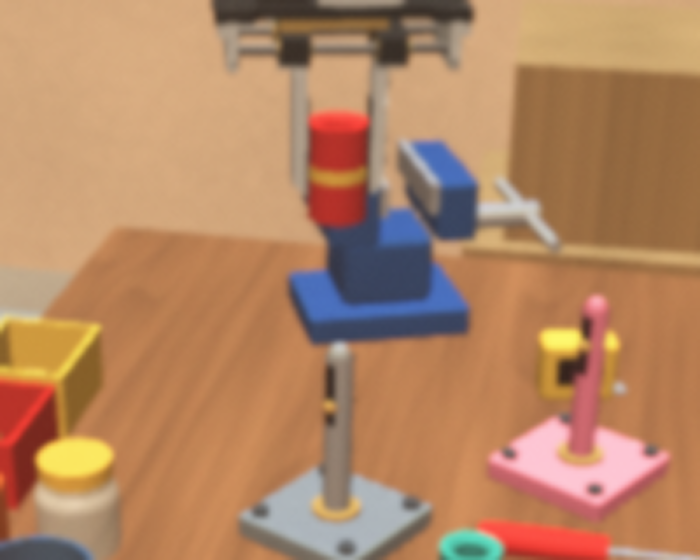

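```bash
python3 - <<'E'
from h import *
T=np.load("T3.npy");Ti=np.linalg.inv(T)
b=cv2.imread("pics/w3.png")
cv2.imwrite("pics/w3c.png",cv2.resize(b[110:190,280:360],None,fx=7,fy=7,interpolation=cv2.INTER_CUBIC))
h=cv2.cvtColor(b,cv2.COLOR_BGR2HSV);m=cv2.inRange(h,(0,150,190),(8,255,255))|cv2.inRange(h,(172,150,190),(180,255,255))
m[:290]=0;m[:,:240]=0;m[:,400:]=0
c=max(cv2.findContours(m,0,2)[0],key=cv2.contourArea);print(cv2.boundingRect(c))
pts=c[:,0];pts=pts[pts[:,1]<400]
e=cv2.fitEllipse(pts);print(e)
zt=T[2,3]+52.8
P=onz("wrist",*e[0],zt,T);print("collar top in tool",(Ti@np.r_[P,1])[:3])
for x in(-22,22):print(proj("wrist",(T@np.array([0,x,-52.8,1]))[:3],T))
for uv in((320,154),(320.5,155)):
  P=onz("wrist",*uv,161,T);print("tip",P,(Ti@np.r_[P,1])[:3])
P=onz("wrist",319.3,137.3,20,T);print("foot",P,(Ti@np.r_[P,1])[:3])
s=cv2.imread("pics/s3.png");h=cv2.cvtColor(s,cv2.COLOR_BGR2HSV);m=cv2.inRange(h,(0,150,100),(8,255,255))|cv2.inRange(h,(172,150,100),(180,255,255))
m[:120]=0;m[170:]=0;m[:,:310]=0;m[:,345:]=0
c=max(cv2.findContours(m,0,2)[0],key=cv2.contourArea);print(cv2.boundingRect(c),cv2.minAreaRect(c))
for z in(52.8,16.8,-19.2):
  for y in(-22,0,22): print(z,y,proj("side",(T@np.array([0,y,-z,1]))[:3]))
cv2.imwrite("pics/s3d.png",cv2.resize(s[125:170,310:345],None,fx=12,fy=12,interpolation=cv2.INTER_CUBIC))
E
```

```text
(254, 308, 128, 103)
((317.3305358886719, 363.31494140625), (110.46575927734375, 127.52020263671875), 90.02335357666016)
collar top in tool [  0.38274479   0.61729726 -52.80009919]
(np.float64(250.63574039348714), np.float64(364.08171835513787))
(np.float64(380.3827588331493), np.float64(364.045564867086))
tip [ 586.31639384 -210.88281292  161.        ] [53.7774731   2.45507395 99.99057848]
tip [ 586.80457404 -211.40194164  161.        ] [53.14133978  2.77624152 99.98999113]
foot [ 586.31651881 -210.12982722   20.        ] [ 54.40750265   2.74390695 240.99088567]
(318, 132, 17, 17) ((326.0, 140.0), (16.0, 16.0), 90.0)
52.8 -22 (np.float64(335.0184051060414), np.float64(133.7668081091484))
52.8 0 (np.float64(326.3303960818737), np.float64(133.8923393568502))
52.8 22 (np.float64(317.61172457504546), np.float64(134.02100128715034))
16.8 -22 (np.float64(334.6067190001155), np.float64(147.49346967634477))
16.8 0 (np.float64(326.0504312411523), np.float64(147.6411460643805))
16.8 22 (np.float64(317.4644392224674), np.float64(147.7915991921601))
-19.2 -22 (np.float64(334.20665271912037), np.float64(160.81341718384022))
-19.2 0 (np.float64(325.77866678727736), np.float64(160.98182547364556))
-19.2 22 (np.float64(317.3218957888776), np.float64(161.15268425900024))
```

View pics/w3c.png

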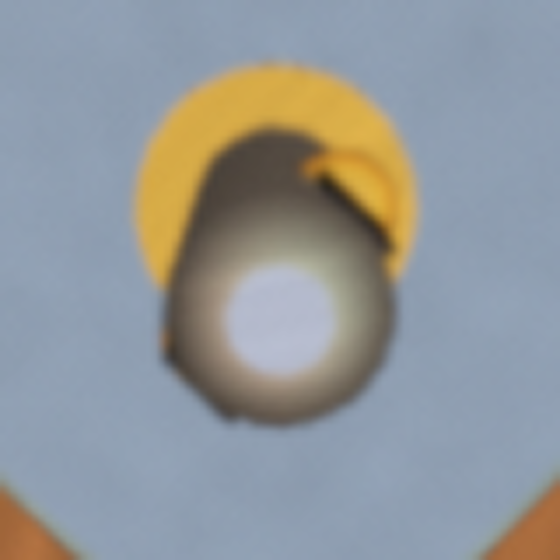

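View pics/s3d.png

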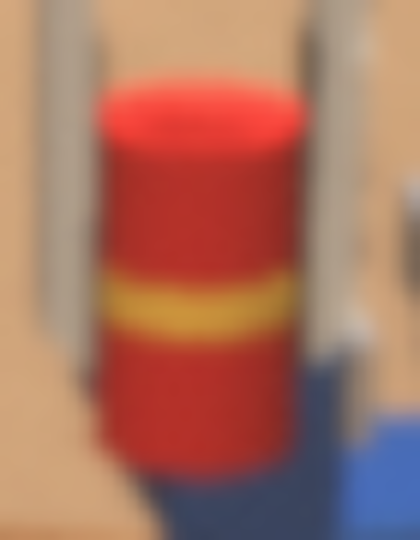

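>>> play_rows(
  commands=[
    {"x": 0.02,"y": 0.0008,"z": 0,"wx": 0,"wy": 0,"wz": 0,"grip": 0},
    {"x": 0.0233,"y": 0.0008,"z": 0,"wx": 0,"wy": 0,"wz": 0,"grip": 0},
    {"x": 0.01,"y": 0,"z": 0.02,"wx": 0,"wy": 0,"wz": 0,"grip": 0},
    {"x": 0,"y": 0,"z": 0.025,"wx": 0,"wy": 0,"wz": 0,"grip": 0},
    {"x": 0,"y": 0,"z": 0.015,"wx": 0,"wy": 0,"wz": 0,"grip": 0},
    {"x": 0,"y": 0,"z": 0,"wx": 0,"wy": 0,"wz": 0,"grip": 0},
    {"x": 0,"y": 0,"z": 0,"wx": 0,"wy": 0,"wz": 0,"grip": 0},
    {"x": 0,"y": 0,"z": 0,"wx": 0,"wy": 0,"wz": 0,"grip": 0},
  ],
)

```text
clock: 8.78
eef_pos: [586.3, -212.1, 202.4]
eef_rot: [3.141, 0.001, 1.858]
wrist_force: [-0.1, -0.2, -1.2]
finger_gap: 42.7
```

```bash
python3 - <<'E'
from h import *
s=manip.read_state();print(s["clock"],s["eef_pos"],s["eef_rot"],s["wrist_force"],s["finger_gap"])
p,d=manip.camera("side");b=p[:,:,::-1].copy();cv2.imwrite("pics/s4.png",b)
cv2.imwrite("pics/s4c.png",cv2.resize(b[140:260,285:365],None,fx=5,fy=5,interpolation=cv2.INTER_CUBIC))
E
```

```text
8.775 [ 586.26120214 -212.0526367   202.35726308] [3.14054232e+00 8.73893883e-04 1.85771599e+00] [-0.08922293 -0.23233773 -1.15402604] 42.73880929291801
```

View pics/s4c.png

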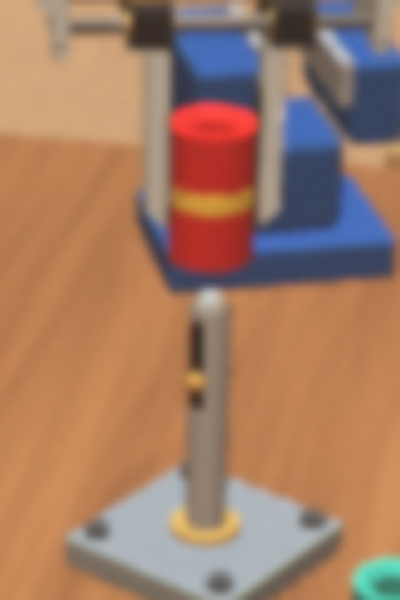

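>>> play_rows(
  commands=[
    {"x": 0,"y": 0,"z": 0.01,"wx": 0,"wy": 0,"wz": 0,"grip": 0},
    {"x": 0,"y": 0,"z": 0.008,"wx": 0,"wy": 0,"wz": 0,"grip": 0},
    {"x": 0,"y": 0,"z": 0.006,"wx": 0,"wy": 0,"wz": 0,"grip": 0},
    {"x": 0,"y": 0,"z": 0.004,"wx": 0,"wy": 0,"wz": 0,"grip": 0},
    {"x": 0,"y": 0,"z": 0.004,"wx": 0,"wy": 0,"wz": 0,"grip": 0},
    {"x": 0,"y": 0,"z": 0.004,"wx": 0,"wy": 0,"wz": 0,"grip": 0},
    {"x": 0,"y": 0,"z": 0,"wx": 0,"wy": 0,"wz": 0,"grip": 0},
  ],
)

```text
clock: 9.7
eef_pos: [585.9, -211.8, 165.2]
eef_rot: [-3.141, -0.0, 1.858]
wrist_force: [0.0, 0.4, -2.1]
finger_gap: 43.2
```

>>> play_rows(
  commands=[
    {"x": 0,"y": 0,"z": 0.003,"wx": 0,"wy": 0,"wz": 0,"grip": 0},
    {"x": 0,"y": 0,"z": 0.003,"wx": 0,"wy": 0,"wz": 0,"grip": 0},
    {"x": 0,"y": 0,"z": 0,"wx": 0,"wy": 0,"wz": 0,"grip": 0},
  ],
)

```text
clock: 10.07
eef_pos: [585.9, -211.8, 159.1]
eef_rot: [-3.141, -0.0, 1.858]
wrist_force: [1.3, 0.3, -0.9]
finger_gap: 42.7
```

>>> play_rows(
  commands=[
    {"x": 0,"y": 0,"z": 0.003,"wx": 0,"wy": 0,"wz": 0,"grip": 0},
    {"x": 0,"y": 0,"z": 0.003,"wx": 0,"wy": 0,"wz": 0,"grip": 0},
    {"x": 0,"y": 0,"z": 0,"wx": 0,"wy": 0,"wz": 0,"grip": 0},
  ],
)

```text
clock: 10.45
eef_pos: [585.9, -211.9, 153.1]
eef_rot: [-3.141, -0.0, 1.858]
wrist_force: [0.6, -0.8, -1.9]
finger_gap: 43.1
```

>>> play_rows(
  commands=[
    {"x": 0,"y": 0,"z": 0.003,"wx": 0,"wy": 0,"wz": 0,"grip": 0},
    {"x": 0,"y": 0,"z": 0.003,"wx": 0,"wy": 0,"wz": 0,"grip": 0},
    {"x": 0,"y": 0,"z": 0,"wx": 0,"wy": 0,"wz": 0,"grip": 0},
  ],
)

```text
clock: 10.82
eef_pos: [585.9, -211.8, 147.1]
eef_rot: [-3.141, -0.0, 1.858]
wrist_force: [0.6, -0.0, -1.8]
finger_gap: 42.9
```

>>> play_rows(
  commands=[
    {"x": 0,"y": 0,"z": 0.003,"wx": 0,"wy": 0,"wz": 0,"grip": 0},
    {"x": 0,"y": 0,"z": 0.003,"wx": 0,"wy": 0,"wz": 0,"grip": 0},
    {"x": 0,"y": 0,"z": 0,"wx": 0,"wy": 0,"wz": 0,"grip": 0},
  ],
)

```text
clock: 11.2
eef_pos: [585.9, -211.8, 141.1]
eef_rot: [-3.141, -0.0, 1.858]
wrist_force: [-0.1, 0.1, -0.6]
finger_gap: 43.0
```

>>> play_rows(
  commands=[
    {"x": 0,"y": 0,"z": 0.002,"wx": 0,"wy": 0,"wz": 0,"grip": 0},
    {"x": 0,"y": 0,"z": 0,"wx": 0,"wy": 0,"wz": 0,"grip": 0},
  ],
)

```text
clock: 11.45
eef_pos: [585.9, -211.9, 139.3]
eef_rot: [-3.141, -0.0, 1.858]
wrist_force: [-0.1, -0.6, -1.3]
finger_gap: 43.4
```

>>> play_rows(
  commands=[
    {"x": 0,"y": 0,"z": 0.002,"wx": 0,"wy": 0,"wz": 0,"grip": 0},
    {"x": 0,"y": 0,"z": 0,"wx": 0,"wy": 0,"wz": 0,"grip": 0},
  ],
)

```text
clock: 11.7
eef_pos: [585.9, -211.8, 137.3]
eef_rot: [-3.141, -0.0, 1.858]
wrist_force: [0.3, -0.5, -1.0]
finger_gap: 43.0
```

>>> play_rows(
  commands=[
    {"x": 0,"y": 0,"z": 0.002,"wx": 0,"wy": 0,"wz": 0,"grip": 0},
    {"x": 0,"y": 0,"z": 0,"wx": 0,"wy": 0,"wz": 0,"grip": 0},
  ],
)

```text
clock: 11.95
eef_pos: [586.2, -211.8, 135.8]
eef_rot: [3.141, 0.0, 1.858]
wrist_force: [-0.1, 2.0, 1.0]
finger_gap: 42.9
```

>>> play_rows(
  commands=[
    {"x": 0,"y": 0,"z": 0.002,"wx": 0,"wy": 0,"wz": 0,"grip": 0},
    {"x": 0,"y": 0,"z": 0,"wx": 0,"wy": 0,"wz": 0,"grip": 0},
  ],
)

```text
clock: 12.2
eef_pos: [586.3, -211.9, 134.7]
eef_rot: [3.14, 0.001, 1.858]
wrist_force: [-2.0, 2.2, 9.3]
finger_gap: 43.0
```

>>> play_rows(
  commands=[
    {"x": 0,"y": 0,"z": 0.002,"wx": 0,"wy": 0,"wz": 0,"grip": 0},
    {"x": 0,"y": 0,"z": 0,"wx": 0,"wy": 0,"wz": 0,"grip": 0},
  ],
)

```text
clock: 12.45
eef_pos: [586.1, -212.0, 132.1]
eef_rot: [3.141, 0.001, 1.858]
wrist_force: [-0.5, 2.0, 5.7]
finger_gap: 43.0
```

>>> play_rows(
  commands=[
    {"x": 0,"y": 0,"z": 0.002,"wx": 0,"wy": 0,"wz": 0,"grip": 0},
    {"x": 0,"y": 0,"z": 0,"wx": 0,"wy": 0,"wz": 0,"grip": 0},
  ],
)

```text
clock: 12.7
eef_pos: [585.9, -211.9, 129.3]
eef_rot: [-3.141, -0.0, 1.858]
wrist_force: [-0.1, 0.1, -0.0]
finger_gap: 43.0
```

>>> play_rows(
  commands=[
    {"x": 0,"y": 0,"z": 0.003,"wx": 0,"wy": 0,"wz": 0,"grip": 0},
    {"x": 0,"y": 0,"z": 0.003,"wx": 0,"wy": 0,"wz": 0,"grip": 0},
    {"x": 0,"y": 0,"z": 0.003,"wx": 0,"wy": 0,"wz": 0,"grip": 0},
    {"x": 0,"y": 0,"z": 0,"wx": 0,"wy": 0,"wz": 0,"grip": 0},
  ],
)

```text
clock: 13.2
eef_pos: [585.7, -211.8, 119.6]
eef_rot: [-3.141, -0.001, 1.858]
wrist_force: [0.3, 0.4, -3.3]
finger_gap: 42.8
```

>>> play_rows(
  commands=[
    {"x": 0,"y": 0,"z": 0.003,"wx": 0,"wy": 0,"wz": 0,"grip": 0},
    {"x": 0,"y": 0,"z": 0.003,"wx": 0,"wy": 0,"wz": 0,"grip": 0},
    {"x": 0,"y": 0,"z": 0,"wx": 0,"wy": 0,"wz": 0,"grip": 0},
  ],
)

```text
clock: 13.58
eef_pos: [585.8, -211.8, 113.8]
eef_rot: [-3.141, -0.001, 1.858]
wrist_force: [0.6, 0.6, -3.6]
finger_gap: 42.9
```

>>> play_rows(
  commands=[
    {"x": 0,"y": 0,"z": 0.003,"wx": 0,"wy": 0,"wz": 0,"grip": 0},
    {"x": 0,"y": 0,"z": 0,"wx": 0,"wy": 0,"wz": 0,"grip": 0},
  ],
)

```text
clock: 13.82
eef_pos: [585.8, -211.8, 111.0]
eef_rot: [-3.141, -0.0, 1.858]
wrist_force: [-0.6, 1.4, -3.5]
finger_gap: 43.0
```

>>> play_rows(
  commands=[
    {"x": 0,"y": 0,"z": 0.002,"wx": 0,"wy": 0,"wz": 0,"grip": 0},
    {"x": 0,"y": 0,"z": 0,"wx": 0,"wy": 0,"wz": 0,"grip": 0},
  ],
)

```text
clock: 14.08
eef_pos: [585.9, -211.8, 109.2]
eef_rot: [-3.141, -0.0, 1.858]
wrist_force: [1.4, 0.8, -2.5]
finger_gap: 42.9
```

>>> play_rows(
  commands=[
    {"x": 0,"y": 0,"z": 0.001,"wx": 0,"wy": 0,"wz": 0,"grip": 0},
    {"x": 0,"y": 0,"z": 0,"wx": 0,"wy": 0,"wz": 0,"grip": 0},
  ],
)

```text
clock: 14.32
eef_pos: [585.9, -211.9, 108.3]
eef_rot: [-3.141, -0.0, 1.858]
wrist_force: [0.4, 0.6, -1.3]
finger_gap: 42.7
```

>>> play_rows(
  commands=[
    {"x": 0,"y": 0,"z": 0.001,"wx": 0,"wy": 0,"wz": 0,"grip": 0},
    {"x": 0,"y": 0,"z": 0,"wx": 0,"wy": 0,"wz": 0,"grip": 0},
  ],
)

```text
clock: 14.58
eef_pos: [586.0, -211.9, 107.4]
eef_rot: [3.142, 0.0, 1.858]
wrist_force: [0.3, -0.4, -1.3]
finger_gap: 43.4
```

>>> play_rows(
  commands=[
    {"x": 0,"y": 0,"z": 0.001,"wx": 0,"wy": 0,"wz": 0,"grip": 0},
    {"x": 0,"y": 0,"z": 0,"wx": 0,"wy": 0,"wz": 0,"grip": 0},
  ],
)

```text
clock: 14.82
eef_pos: [585.9, -211.8, 106.1]
eef_rot: [-3.141, -0.0, 1.858]
wrist_force: [-0.4, 0.3, -3.5]
finger_gap: 42.9
```

>>> play_rows(
  commands=[
    {"x": 0,"y": 0,"z": 0.001,"wx": 0,"wy": 0,"wz": 0,"grip": 0},
    {"x": 0,"y": 0,"z": 0,"wx": 0,"wy": 0,"wz": 0,"grip": 0},
  ],
)

```text
clock: 15.08
eef_pos: [585.8, -211.8, 104.9]
eef_rot: [-3.141, -0.0, 1.858]
wrist_force: [0.9, 0.1, -5.3]
finger_gap: 43.1
```

>>> play_rows(
  commands=[
    {"x": 0,"y": 0,"z": 0.001,"wx": 0,"wy": 0,"wz": 0,"grip": 0},
    {"x": 0,"y": 0,"z": 0,"wx": 0,"wy": 0,"wz": 0,"grip": 0},
  ],
)

```text
clock: 15.32
eef_pos: [585.8, -211.8, 103.9]
eef_rot: [-3.141, -0.0, 1.858]
wrist_force: [1.1, 0.4, -7.1]
finger_gap: 43.0
```

>>> play_rows(
  commands=[
    {"x": 0,"y": 0,"z": 0.001,"wx": 0,"wy": 0,"wz": 0,"grip": 0},
    {"x": 0,"y": 0,"z": 0,"wx": 0,"wy": 0,"wz": 0,"grip": 0},
  ],
)

```text
clock: 15.58
eef_pos: [585.9, -211.8, 103.2]
eef_rot: [-3.141, -0.0, 1.858]
wrist_force: [1.7, -0.1, -7.2]
finger_gap: 43.0
```

>>> play_rows(
  commands=[
    {"x": 0,"y": 0,"z": 0.001,"wx": 0,"wy": 0,"wz": 0,"grip": 0},
    {"x": 0,"y": 0,"z": 0,"wx": 0,"wy": 0,"wz": 0,"grip": 0},
  ],
)

```text
clock: 15.82
eef_pos: [585.9, -211.8, 102.2]
eef_rot: [-3.141, -0.0, 1.858]
wrist_force: [1.3, 0.8, -9.8]
finger_gap: 42.9
```

>>> play_rows(
  commands=[
    {"x": 0,"y": 0,"z": 0.001,"wx": 0,"wy": 0,"wz": 0,"grip": 0},
    {"x": 0,"y": 0,"z": 0,"wx": 0,"wy": 0,"wz": 0,"grip": 0},
  ],
)

```text
clock: 16.08
eef_pos: [585.8, -211.8, 101.0]
eef_rot: [-3.141, -0.0, 1.858]
wrist_force: [0.3, 0.3, -10.5]
finger_gap: 42.7
```

>>> play_rows(
  commands=[
    {"x": 0,"y": 0,"z": 0.001,"wx": 0,"wy": 0,"wz": 0,"grip": 0},
    {"x": 0,"y": 0,"z": 0,"wx": 0,"wy": 0,"wz": 0,"grip": 0},
  ],
)

```text
clock: 16.32
eef_pos: [586.0, -211.7, 100.4]
eef_rot: [3.141, -0.0, 1.858]
wrist_force: [1.0, 1.5, -8.3]
finger_gap: 43.0
```

>>> play_rows(
  commands=[
    {"x": 0,"y": 0,"z": 0.0005,"wx": 0,"wy": 0,"wz": 0,"grip": 0},
    {"x": 0,"y": 0,"z": 0,"wx": 0,"wy": 0,"wz": 0,"grip": 0},
  ],
)

```text
clock: 16.58
eef_pos: [586.1, -211.8, 100.2]
eef_rot: [3.141, 0.0, 1.858]
wrist_force: [1.2, 3.1, -5.0]
finger_gap: 43.1
```

>>> play_rows(
  commands=[
    {"x": 0,"y": 0,"z": 0.0005,"wx": 0,"wy": 0,"wz": 0,"grip": 0},
    {"x": 0,"y": 0,"z": 0,"wx": 0,"wy": 0,"wz": 0,"grip": 0},
  ],
)

```text
clock: 16.82
eef_pos: [586.1, -212.0, 99.8]
eef_rot: [3.141, 0.0, 1.858]
wrist_force: [0.4, 3.4, -2.3]
finger_gap: 43.4
```

>>> play_rows(
  commands=[
    {"x": 0,"y": 0,"z": 0.0005,"wx": 0,"wy": 0,"wz": 0,"grip": 0},
    {"x": 0,"y": 0,"z": 0,"wx": 0,"wy": 0,"wz": 0,"grip": 0},
    {"x": 0,"y": 0,"z": 0,"wx": 0,"wy": 0,"wz": 0,"grip": 0},
  ],
)

```text
clock: 17.2
eef_pos: [586.0, -212.0, 99.1]
eef_rot: [3.142, 0.0, 1.858]
wrist_force: [-0.6, -0.5, -0.4]
finger_gap: 42.9
```

>>> play_rows(
  commands=[
    {"x": 0,"y": 0,"z": 0.0005,"wx": 0,"wy": 0,"wz": 0,"grip": 0},
    {"x": 0,"y": 0,"z": 0,"wx": 0,"wy": 0,"wz": 0,"grip": 0},
    {"x": 0,"y": 0,"z": 0,"wx": 0,"wy": 0,"wz": 0,"grip": 0},
  ],
)

```text
clock: 17.58
eef_pos: [586.0, -212.0, 98.4]
eef_rot: [3.142, 0.0, 1.858]
wrist_force: [0.6, -0.3, -1.0]
finger_gap: 43.0
```

```bash
python3 - <<'E'
from h import *
s=manip.read_state();print(s["clock"],s["eef_pos"],s["eef_rot"],s["wrist_force"],s["finger_gap"])
p,d=manip.camera("side");b=p[:,:,::-1].copy();cv2.imwrite("pics/s5.png",b)
cv2.imwrite("pics/s5c.png",cv2.resize(b[140:260,285:365],None,fx=5,fy=5,interpolation=cv2.INTER_CUBIC))
s=manip.read_state();print(s["wrist_force"],s["eef_pos"])
E
```

```text
17.575 [ 586.01783857 -211.97432392   98.40851203] [3.14154604e+00 1.40906846e-04 1.85779028e+00] [ 0.6194772  -0.25127445 -1.01889721] 43.037629508150076
[ 0.77919758 -0.72439582 -1.88571224] [ 586.01884692 -211.96496063   98.41519906]
```

View pics/s5c.png

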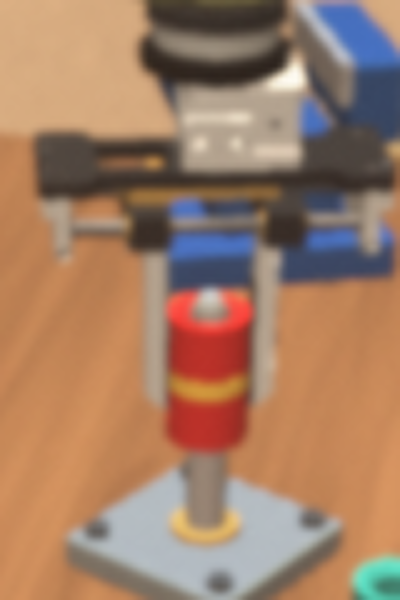

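>>> play_rows(
  commands=[
    {"x": 0,"y": 0,"z": 0,"wx": 0,"wy": 0,"wz": 0,"grip": 0.5},
    {"x": 0,"y": 0,"z": 0,"wx": 0,"wy": 0,"wz": 0,"grip": 0.6},
    {"x": 0,"y": 0,"z": 0,"wx": 0,"wy": 0,"wz": 0,"grip": 0.9},
    {"x": 0,"y": 0,"z": 0,"wx": 0,"wy": 0,"wz": 0,"grip": 1},
    {"x": 0,"y": 0,"z": 0,"wx": 0,"wy": 0,"wz": 0,"grip": 1},
    {"x": 0,"y": 0,"z": 0,"wx": 0,"wy": 0,"wz": 0,"grip": 1},
  ],
)

```text
clock: 18.38
eef_pos: [586.0, -211.9, 98.4]
eef_rot: [3.142, -0.0, 1.858]
wrist_force: [-0.2, -0.1, 0.0]
finger_gap: 92.2
```

>>> play_rows(
  commands=[
    {"x": 0,"y": 0,"z": -0.01,"wx": 0,"wy": 0,"wz": 0,"grip": 1},
    {"x": 0,"y": 0,"z": -0.02,"wx": 0,"wy": 0,"wz": 0,"grip": 1},
    {"x": 0,"y": 0,"z": -0.03,"wx": 0,"wy": 0,"wz": 0,"grip": 1},
    {"x": 0,"y": 0,"z": -0.03,"wx": 0,"wy": 0,"wz": 0,"grip": 1},
    {"x": 0,"y": 0,"z": -0.03,"wx": 0,"wy": 0,"wz": 0,"grip": 1},
    {"x": 0,"y": 0,"z": -0.03,"wx": 0,"wy": 0,"wz": 0,"grip": 1},
    {"x": 0,"y": 0,"z": 0,"wx": 0,"wy": 0,"wz": 0,"grip": 1},
    {"x": 0,"y": 0,"z": 0,"wx": 0,"wy": 0,"wz": 0,"grip": 1},
  ],
)

```text
clock: 19.38
eef_pos: [585.7, -211.8, 247.7]
eef_rot: [-3.141, -0.001, 1.858]
wrist_force: [-0.8, 0.6, 0.3]
finger_gap: 94.0
```

```bash
python3 - <<'E'
from h import *
s=manip.read_state();print(s["clock"],s["eef_pos"],s["wrist_force"],s["finger_gap"])
p,d=manip.camera("side");b=p[:,:,::-1].copy();cv2.imwrite("pics/s6.png",b)
a=cv2.imread("pics/s5.png")
cv2.imwrite("pics/s6c.png",np.hstack([cv2.resize(x[180:260,285:365],None,fx=5,fy=5,interpolation=cv2.INTER_CUBIC) for x in(a,b)]))
def band(b):
    h=cv2.cvtColor(b,cv2.COLOR_BGR2HSV);m=cv2.inRange(h,(12,110,120),(32,255,255));m[:205]=0;m[228:]=0;m[:,:316]=0;m[:,336:]=0
    ys,xs=np.nonzero(m);return xs.mean(),ys.mean()
print(band(a),band(b))
for z in(112,113.5,115,116.5): print(z,[proj("side",[586,-211.9,z+k]) for k in(36,0,-36)])
p,d=manip.camera("wrist");cv2.imwrite("pics/w6.png",p[:,:,::-1])
p,d=manip.camera("top");cv2.imwrite("pics/t6.png",p[:,:,::-1])
E
```

```text
19.375 [ 585.70356537 -211.78917114  247.70512484] [-0.8313394   0.58890432  0.30446781] 94.02295716728341
(np.float64(325.25373134328356), np.float64(218.13432835820896)) (np.float64(324.10377358490564), np.float64(217.35849056603774))
112 [(np.float64(326.45851033320764), np.float64(202.56052866834142)), (np.float64(326.17595208647845), np.float64(214.8753427326634)), (np.float64(325.9016181340882), np.float64(226.8248943066266))]
113.5 [(np.float64(326.47046689598153), np.float64(202.03926494649423)), (np.float64(326.18755890653904), np.float64(214.36962003773212)), (np.float64(325.9128886808779), np.float64(226.3340993059977))]
115 [(np.float64(326.48243833234494), np.float64(201.51733995715463)), (np.float64(326.19918002625275), np.float64(213.86326223814922)), (np.float64(325.9241729776652), np.float64(225.84269420445767))]
116.5 [(np.float64(326.49442466674986), np.float64(200.99475258441402)), (np.float64(326.21081546904355), np.float64(213.35626826723956)), (np.float64(325.9354710468777), np.float64(225.3506779827549))]
```

View pics/s6c.png

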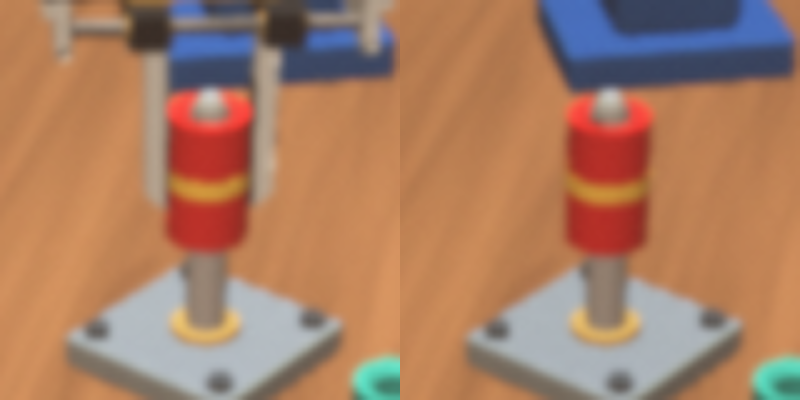

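View pics/t6.png

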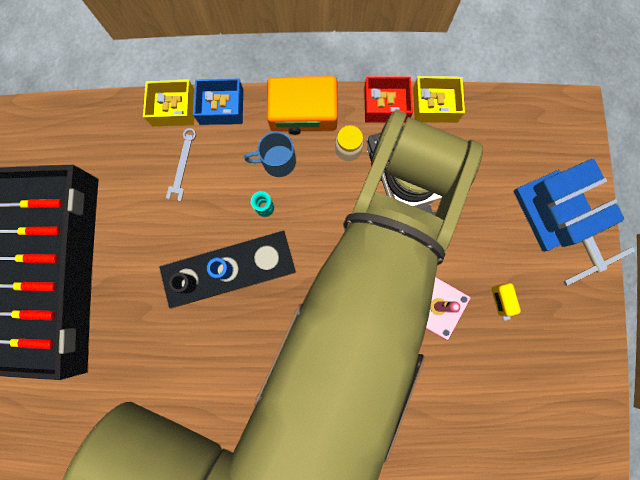

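View pics/w6.png

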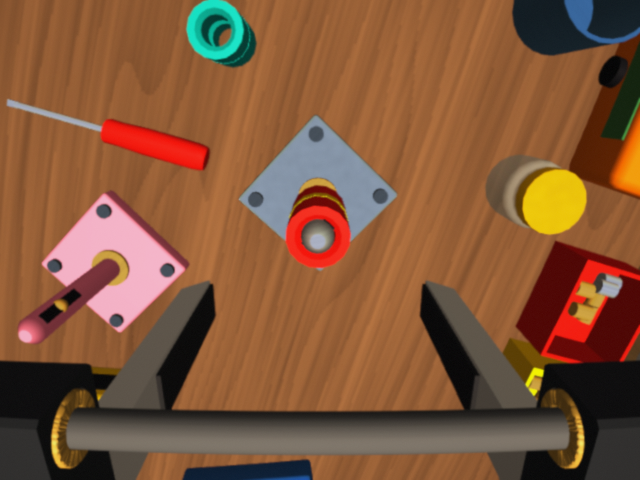

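```bash
python3 - <<'E'
from h import *
s=manip.read_state();print(s["qd"].round(4))
p,d=manip.camera("side");cv2.imwrite("pics/s7.png",p[:,:,::-1])
I=[cv2.imread(f"pics/{n}.png").astype(np.float32) for n in("s5","s6","s7")]
for i in(1,2):
    # template patch inside collar front: band + lower edge
    A=I[0][208:236,319:333];B=I[i][208:236,319:333]
    print(cv2.phaseCorrelate(cv2.cvtColor(A,6),cv2.cvtColor(B,6),cv2.createHanningWindow((14,28),cv2.CV_32F)))
for im in I:
    col=(im[:,322:330,2]-im[:,322:330,1]).mean(1); print(col[205:236].round(0).astype(int))
print([proj("side",[586,-190,z])[1] for z in(115,114,113,79,78,77)])
E
```

```text
[-0.0011 -0.0019 -0.0059 -0.0013  0.0025 -0.0007]
((0.4115213487396536, 0.5824609862006387), 1.115796078575982)
((0.49308849599743, 0.6032162497533218), 1.0944395134184095)
[154 156 140 135 135 135 135 135 135 133 120  91  66  59  72 102 126 134
 135 135 135 134 134 131 111  71  37  23  20  19  18]
[135 152 142 134 132 131 131 131 132 131 127 106  76  60  63  83 111 127
 130 130 130 130 130 130 125 100  58  30  20  18  18]
[135 152 142 133 132 131 131 131 131 131 126 106  76  60  63  83 111 127
 130 130 130 130 130 130 125 100  58  29  20  19  17]
[np.float64(217.66856023755548), np.float64(218.0098746449545), np.float64(218.35089863522296), np.float64(229.7752531660283), np.float64(230.10631795222562), np.float64(230.43710396540962)]
```

```bash
python3 -c "
from cell import manip
print(manip.sign_off())"
```

```text
the job is handed in; nothing more can be done
None
```

The red collar with the yellow band is on the grey detent post, sitting in the click. I let go of it there and handed the job in at about 20 s.

- **Push:** The balls met the mouth at TCP height 136 mm and the push peaked near 9 N. The groove then pulled down with up to about 10 N. At TCP height 98.4 mm the force was back to just the collar's weight, and I stopped and let go there. That puts the balls about 115 mm up; the first pictures gave about 113.5 mm.
- **After release:** The collar sank about 1.7 mm, roughly the 1.5 mm free play in the click, and did not move between the two later side pictures. The gripper was 150 mm higher and touching nothing.
- **Other objects:** In the pictures taken after release, the things I could see were where they had been. The arm hid part of the top view, and I compared these by eye, not by measurement.
- **Disagreements:** The camera estimates of the rod position differed by 1–3 mm. I took a value between them, and the collar slid onto the rod with almost no side force (under about 1.5 N).

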